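# Pin the drive rod to the shear-test carriage and lock it

## Robot

A 7-joint arm with a two-finger parallel gripper is mounted at the origin on the work surface. World frame = base frame: x ahead of the robot, y to its left, z up, the work surface at z = 0. Lengths are in mm, angles in rad, forces in N, time in s.
With the tool pointing down it reaches from about 400 to 875 mm from the base axis. Payload 6.5 kg.
Tool frame: the origin (TCP) lies where the fingers leave the gripper's body, on its centre line; the fingertips stand 73 mm ahead of it and the grasp point (between the pads) lies 54 mm ahead of it; z points along the fingers, y is the line along which they close (so a half turn about z gives the same grasp; the last joint's range is limited). The gripper opens to 85 mm and grips with 20 to 120 N. Pads are 22 mm wide; open, the fingers measure 114 mm over their backs; the gripper's body (76 mm by 85 mm) begins 54 mm behind the grasp point. The pads swing forward as they close: fully open they stand 13 mm farther back than shut.
Start: joints at [-1.243, 0.536, -0.004, 1.538, 0.003, 1.067, -0.071], TCP at [249.398, 600.242, 303.89] pointing down, gripper open.
Joint ranges: [-2.7, 2.7], [-0.37, 2.16], [-1.27, 1.26], [0.24, 2.4], [-1.31, 4.45], [0.19, 1.91], [-2.76, 2.76]. Speed limits (rad/s): [2.39, 2.39, 3.14, 3.14, 3.14, 3.14, 3.14].

## Interface

Orientations are given as a unit quaternion [x, y, z, w].
In Python, from bench import env gives the robot as it stands. The module is installed in compiled form; this text tells all that it offers.
- The arm moves only by the tool send_rows, never from a script. Its argument "motion" is a list of rows, each an object with "delta_rot": the turn, a rotation vector about the world's x, y, z in degrees, a list of three; "dp": the shift along the world's x, y, z in m, a list of three; "hand": the gripper's target within -1 to 1 (shut at 1, half-way at 0, fully open at -1). A call has exactly 10 rows; each row is the pose to reach, as a shift and turn from the pose commanded when the call began; what a row does not reach only later rows make up. A row lasts 1/12 s, in which the tool goes at most 41.7 mm and 7.16 degrees, less where a joint would pass 70% of its speed; a pose out of reach is approached as far as the arm can. A call with a gripper value outside its range is refused whole. The fingers move at their own pace and stop on an object; "squeeze" is the grip in N (left out, the last holds). Time passes only in rows, so rows that repeat a pose let the fingers close, or fill a call up. It gives the time, the measured TCP pose, the force, the opening and the grip force at its end, in the units of the state.
- env.get_obs(): the state, without advancing time (a new reading comes with each control period).
- env.capture(name): name is "scene" or "side" or "wrist"; returns the picture (420x560x3 uint8, blue, green, red); there is no depth.
- env.camera_info(name): a dict with "camera_matrix" (3x3 intrinsics, pixels), "R" (3x3) and "t" (3): a world point X has camera coordinates R X + t. Camera axes: x right, y down, z forward; pixel columns grow to the right and rows downward; lengths in mm; the calibration is good to about 2 mm. A picture is of the moment at which its call begins: read the wrist's pose just before it. camera_info takes no time and is no camera call; for the wrist camera it gives the pose at the moment of the call.
- env.sign_off(): hands the job in; it is judged then, once.
The state is a dict: "clock": time; "qpos": joint angles; "joint_velocities": joint speeds; "joint_torque": joint torques, N m; "position": TCP position; "tcp_rot": TCP orientation; "ft_force": force on the tool from outside, world axes, zero at the start; "wrist_torque": the same for the moment, N m; "opening": finger opening in mm; "gripper_force": force on a finger pad.
Only numpy, scipy, OpenCV 4.12 (cv2) and the standard library are available. Lean on these libraries where they do the work, as an engineer would, in place of code of your own. Each camera call takes 0.05 s, during which the arm holds its last target. There are 200 camera calls.

## Task

Couple the drive rod of the shear-test unit to its carriage: push the loose red-handled pin through the fork and the rod's eye until its handle sits fully home against the fork. Then flip the yellow-knobbed cam lever all the way over to the opposite side, which locks the rod, leaving the pin home, and leave the sample tins and the beaker where they stand.

Things in the scene. Friction and masses are not known exactly. Their poses are not given: they have to be found in the camera images.
- pin: Loose pin, 135 mm, about 120 g: red square handle (28 x 28 x 55 mm), coaxial 12 mm steel shank 80 mm long, last 12 mm tapering to 5 mm. Origin on the axis at the shoulder (handle meets shank); x points to the nose, handle from x = -55 mm to 0. Lies flat on its handle, z up, axis 14 mm above the table. Grip the handle from above, across its 28 mm.
- pin_mid (a point): Point on the pin's axis, 30 mm from the shoulder towards the nose; at the fork's centre when the pin is home, the shoulder then resting on an ear's outer face and the nose 20 mm out of the other ear.
- machine: Fixed shear-test unit, blue bed 400 x 120 mm, 35 mm high. Origin on the table below the fork's hole; x along the drive rod from fork to gear housing, y left, z up. Carriage: x -140 to -65 mm, y within 40, top at 130. Rod bearing: x 90 to 150, top at 105, lever cheeks to 131. White housing: x 190 to 255, y within 55, top at 130. Free space beside the fork.
- fork_hole (a point): Centre of the carriage's steel fork, on its hole axis (the machine's y), 90 mm above the table. Two upright ears 12 mm thick, outer faces at y = +30 and -30 mm, x = -65 to 18, z = 72 to 108 mm, each with a 17 mm hole; the rod's brass eye lies between them. The pin may enter from either side.
- rod_eye (a point): Centre of the 17 mm hole in the drive rod's brass eye (24 mm thick). The rod floats up to 3 mm either way along the machine's x against about 1 N of friction and starts within 1.5 mm of line, so the tapered nose draws it into line.
- cam_lever (a joint): Cam lever angle in rad, about the machine's x. 0: leaning 50 degrees off vertical to the machine's +y side (unlocked); grows as it goes up and over; 1.74, its stop: leaning 50 degrees to the -y side (locked). Starts at 0 to 0.3. Steady friction of 0.12 N m (1.6 N at the knob); stays where it is left.
- lever_knob (a point): Centre of the lever's yellow barrel knob, 36 mm long along the machine's x and 24 mm in diameter, 75 mm from the lever's axis.
- lever_hinge (a point): Point on the lever's turning axis (along the machine's x) in the knob's plane, at machine x = 120 mm, y = 0, 118 mm above the table.
- tin_a: Bystander: closed aluminium sample tin, 54 mm diameter, 45 mm high; origin at the centre of its underside.
- tin_b: Bystander: a second such tin.
- beaker: Bystander: white plastic beaker, 72 mm diameter, 90 mm high; origin at the centre of its underside.
Not all that is in view belongs to the job. Several things look just like the pin: the one meant starts farthest to the robot's left.

How it is judged:
By the outcome, as a careful person would: the job done as asked, in the order asked, and still so for the second after the job is handed in, with the robot touching nothing.
It also fails if it takes over 61 s, if anything falls off the work surface, if the arm or the gripper's body presses on something with over 40 N, if the wrist force passes 120 N, or if a joint passes its speed limit or range.

## Working session

There is one attempt and no reset: what is moved stays moved. The work goes in short steps, Python scripts to look and compute and a tool call to move; the robot and the scene stay as the last step left them, time stands still between calls to the robot, and variables do not carry over. Pictures are saved under pics/ and viewed, at most 10 in all, crops included, and the job is handed in when it is done.

Besides the shell and the picture viewer there is one more tool, called after "Request:" as name(argument=value, ...), one argument or row to a line, values as JSON. send_rows: Moves the arm, as the interface text tells. Its arguments: {"type":"object","properties":{"motion":{"type":"array"},"squeeze":{"type":"number"}},"required":["motion"]}

```bash
mkdir -p pics; python3 - <<'E'
from bench import env
import cv2,numpy as np
o=env.get_obs();print(o['clock'],o['position'],o['tcp_rot'],o['opening'])
for n in("scene","side","wrist"):
    i=env.camera_info(n);print(n,np.round(i['camera_matrix'],1).tolist(),np.round(i['R'],4).tolist(),np.round(i['t'],1).tolist())
    cv2.imwrite(f'pics/{n}0.png',env.capture(n))
E
```

```text
0.0 [249.23621095 599.75505289 302.98489111] [ 1.95629521e-01  9.80677458e-01 -8.94365267e-04 -1.22435189e-04] 85.26364693860819
scene [[449.5, 0.0, 282.9], [0.0, 449.5, 212.1], [0.0, 0.0, 1.0]] [[0.4276, 0.9038, -0.0203], [0.5033, -0.2567, -0.8251], [-0.7509, 0.3426, -0.5646]] [-211.3, -141.8, 1585.1]
side [[505.7, 0.0, 288.2], [0.0, 505.7, 210.7], [0.0, 0.0, 1.0]] [[0.7473, -0.6644, 0.0141], [-0.3756, -0.4398, -0.8158], [0.5482, 0.6043, -0.5782]] [-375.1, 289.3, 855.1]
wrist [[310.1, 0.0, 282.6], [0.0, 310.1, 208.1], [0.0, 0.0, 1.0]] [[0.3833, 0.9236, -0.0021], [0.8832, -0.3659, 0.2935], [0.2703, -0.1143, -0.956]] [-649.0, -38.2, 378.9]
```

View pics/scene0.png

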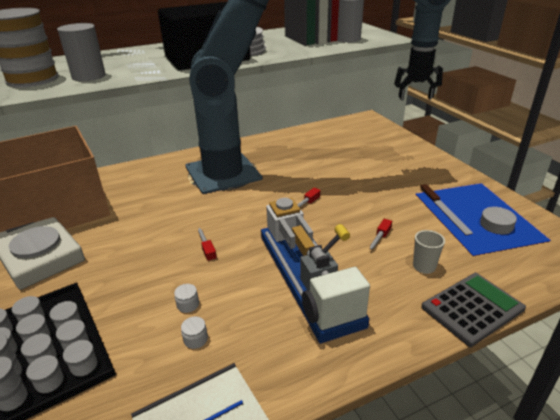

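View pics/side0.png

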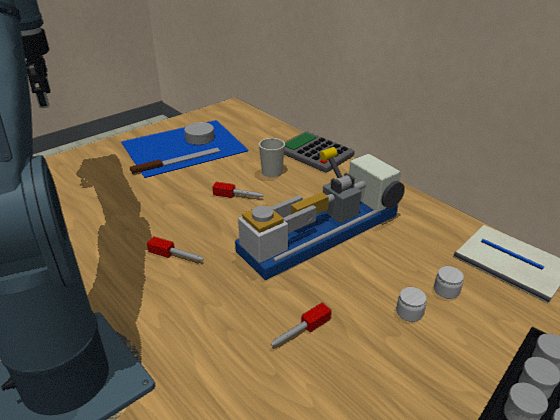

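The pin meant is in scene at about (383,233) (red handle at 385,227, nose at 373,248) and in side at (237,191). The machine's knob is at scene (341,232) and side (328,154). I'll enlarge both views.

```bash
python3 - <<'E'
import cv2,numpy as np
a=cv2.imread('pics/scene0.png')[180:340,250:405];b=cv2.imread('pics/side0.png')[130:280,205:415]
A=cv2.resize(a,None,fx=2.5,fy=2.5,interpolation=cv2.INTER_CUBIC);B=cv2.resize(b,None,fx=1.9,fy=1.9,interpolation=cv2.INTER_CUBIC)
h=600;c=np.zeros((h,800,3),np.uint8);c[:A.shape[0],:A.shape[1]]=A;c[:B.shape[0],395:395+B.shape[1]]=B
w=cv2.imread('pics/wrist0.png');W=cv2.resize(w,(264,198));c[402:600,:264]=W
cv2.imwrite('pics/c0.png',c)
E
```

```text
(no output)
```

View pics/c0.png

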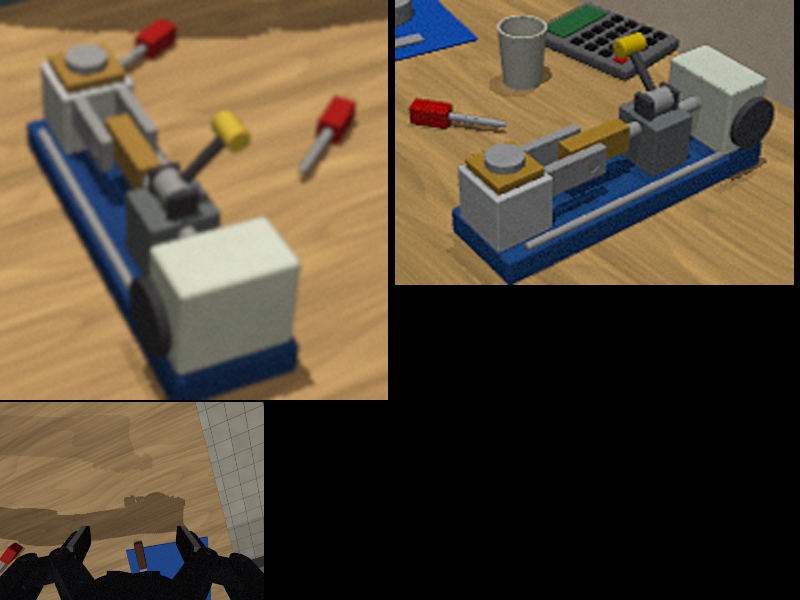

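Enlarged view: the pin has its nose at scene (371,250) and side (263,196), and the lever leans to the right (+y of the machine). The housing and bed corners are clear, so I'll fit poses to them.

```bash
cat > h.py <<'E'
import cv2,numpy as np
from bench import env
from scipy.optimize import least_squares
def proj(i,X):
    X=np.atleast_2d(X)@i['R'].T+i['t'];u=X@i['camera_matrix'].T;return u[:,:2]/u[:,2:]
def rz(a):c,s=np.cos(a),np.sin(a);return np.array([[c,-s,0],[s,c,0],[0,0,1]])
def red(im,near,r=30):
    h=cv2.cvtColor(im,cv2.COLOR_BGR2HSV);m=((h[...,0]<8)|(h[...,0]>172))&(h[...,1]>150)&(h[...,2]>60)
    n,l,s,c=cv2.connectedComponentsWithStats(m.astype(np.uint8))
    k=[j for j in range(1,n) if s[j,4]>30];j=min(k,key=lambda j:np.hypot(*(c[j]-near)));return c[j],s[j]
BOX=np.array([[x,y,z] for x in(-55,0) for y in(-14,14) for z in(-14,14)],float)
def hullc(P):
    m=cv2.moments(cv2.convexHull(P.astype(np.float32)));return np.array([m['m10'],m['m01']])/m['m00']
E
cat > m.py <<'E'
from h import *
S,D=env.camera_info('scene'),env.camera_info('side')
sc=lambda p:np.array(p)/2.5+[250,180]
sd=lambda p:(np.array(p)-[395,0])/1.9+[205,130]
H=np.array([[190,-55,130],[190,55,130],[255,55,130],[255,-55,130]],float)
hs=sc([[150,262],[265,217],[298,262],[178,300]]);hd=sd([[730,100],[669,62],[705,45],[766,80]])
bs=sc([[30,125],[165,377],[297,343]]);bd=sd([[455,208],[510,263],[760,147]])
def M(p,X):return X@rz(p[2]).T+[p[0],p[1],0]
def f(p):
    x0,x1=p[3],p[3]+400
    B1=np.array([[x0,-60,35],[x1,-60,35],[x1,60,35.]]);B2=np.array([[x0,60,35],[x0,-60,35],[x1,-60,35.]])
    return np.concatenate([(proj(S,M(p,H))-hs),(proj(D,M(p,H))-hd),(proj(S,M(p,B1))-bs),(proj(D,M(p,B2))-bd)]).ravel()
best=min((least_squares(f,[600,0,a,-145],loss='soft_l1') for a in np.arange(-3,3.2,.7)),key=lambda r:r.cost)
print('machine',best.x,best.cost,np.round(f(best.x).reshape(-1,2),1).tolist())
a=cv2.imread('pics/scene0.png');b=cv2.imread('pics/side0.png')
rs,s1=red(a,(385,228));rd,s2=red(b,(222,189));print(rs,s1,rd,s2)
ns,nd=sc([303,176]),sd([505,125])
def g(p):
    T=lambda X:X@rz(p[2]).T+[p[0],p[1],p[3]]
    return np.concatenate([hullc(proj(S,T(BOX)))-rs,hullc(proj(D,T(BOX)))-rd,proj(S,T(np.array([[80.,0,0]])))[0]-ns,proj(D,T(np.array([[80.,0,0]])))[0]-nd])
q=min((least_squares(g,[500,200,a,14]) for a in np.arange(-3,3.2,.7)),key=lambda r:r.cost)
print('pin',q.x,q.cost,np.round(q.fun,1))
ks,kd=sc([231,131]),sd([630,44])
k=least_squares(lambda X:np.concatenate([proj(S,X)[0]-ks,proj(D,X)[0]-kd]),[600,100,150]);p=best.x
L=rz(p[2]).T@(k.x-[p[0],p[1],0]);print('knob',k.x,k.cost,'machine frame',L,'theta',np.degrees(np.arctan2(L[1],L[2]-118)))
E
python3 m.py
```

```text
machine [ 553.8624214    17.5918246   -37.78935352 -140.20801673] 29.430666518186268 [[-1.9, -7.4], [-0.8, -2.2], [0.9, -0.6], [-0.4, -1.6], [1.0, -2.7], [0.6, -2.4], [1.1, -0.9], [1.8, -0.7], [-2.1, -2.5], [2.3, 2.4], [0.5, 0.2], [-3.0, -0.1], [-1.4, 0.6], [2.3, -2.3]]
[384.69811321 226.43396226] [377 219  15  18 159] [222.99637681 189.22463768] [212 182  23  16 276]
pin [556.44772963 276.40782175  -0.95297343   8.61219256] 4.182058381587161 [ 0.1  2.1  0.5  1.6  0.5 -0.7  0.2  0.6]
knob [680.32953175  62.70528052 169.61662738] 0.10646647783444858 machine frame [121.88692296  56.32700876 169.61662738] theta 47.498654584473854
```

Request:
send_rows(
  motion=[
    {"dp":[0.03,-0.03,0],"delta_rot":[0,0,-4],"hand":-1},
    {"dp":[0.06,-0.06,-0.005],"delta_rot":[0,0,-8],"hand":-1},
    {"dp":[0.09,-0.09,-0.01],"delta_rot":[0,0,-12],"hand":-1},
    {"dp":[0.12,-0.12,-0.015],"delta_rot":[0,0,-16],"hand":-1},
    {"dp":[0.15,-0.15,-0.02],"delta_rot":[0,0,-20],"hand":-1},
    {"dp":[0.18,-0.18,-0.025],"delta_rot":[0,0,-24],"hand":-1},
    {"dp":[0.21,-0.21,-0.03],"delta_rot":[0,0,-28],"hand":-1},
    {"dp":[0.24,-0.24,-0.04],"delta_rot":[0,0,-32],"hand":-1},
    {"dp":[0.271,-0.275,-0.043],"delta_rot":[0,0,-32],"hand":-1},
    {"dp":[0.271,-0.275,-0.043],"delta_rot":[0,0,-32],"hand":-1},
  ],
  squeeze=50,
)

```text
clock: 0.98
position: [524.7, 318.0, 260.1]
tcp_rot: [0.462, 0.887, -0.002, 0.002]
ft_force: [0.1, -0.4, 0.4]
opening: 85.4
gripper_force: 0.0
```

```bash
python3 - <<'E'
from h import *
import pickle
o=env.get_obs();print(o['clock'],o['position'],o['tcp_rot'])
i=env.camera_info('wrist');im=env.capture('wrist');cv2.imwrite('pics/w1.png',im);pickle.dump(i,open('w1.pkl','wb'))
E
```

```text
0.9833 [524.70779397 318.02987596 260.0948016 ] [ 0.46202497  0.88686344 -0.00167399  0.00183252]
```

View pics/w1.png

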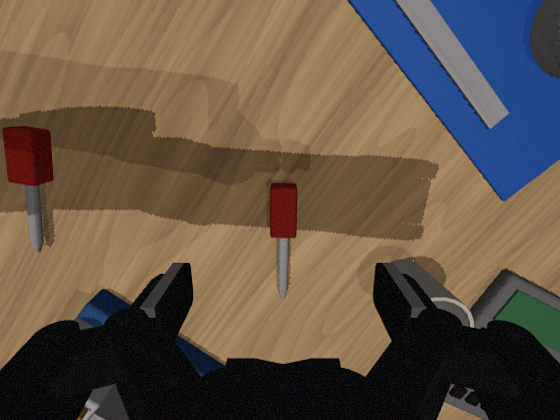

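The wrist view shows the pin upright in the image: handle centre about (284,210), nose tip (283,298). The beaker is to the right at (435,310), and the decoy pin is at (28,155).

```bash
cat > m2.py <<'E'
from h import *
import pickle
W=pickle.load(open('w1.pkl','rb'));im=cv2.imread('pics/w1.png');S,D=env.camera_info('scene'),env.camera_info('side')
rw,s=red(im,(284,210));print(rw,s)
rs,rd=np.array([384.7,226.4]),np.array([223,189.2]);nw=np.array([283,298.])
ns,nd=np.array([371.2,250.4]),np.array([262.9,195.8])
def g(p,all=True):
    T=lambda X:X@rz(p[2]).T+[p[0],p[1],p[3] if all else 14.]
    N=T(np.array([[80.,0,0]]));r=[hullc(proj(W,T(BOX)))-rw,proj(W,N)[0]-nw]
    if all:r+=[hullc(proj(S,T(BOX)))-rs,hullc(proj(D,T(BOX)))-rd,proj(S,N)[0]-ns,proj(D,N)[0]-nd]
    return np.concatenate(r)
q=least_squares(g,[556,276,-.95,14]);print(q.x,np.round(q.fun,1))
q=least_squares(lambda p:g(p,False),[556,276,-.95]);print(q.x,np.round(q.fun,1));p=q.x
print('handle',p[:2]-27.5*np.array([np.cos(p[2]),np.sin(p[2])]),np.degrees(p[2]))
o=env.get_obs();print(o['position'])
E
python3 m2.py
```

```text
[282.96319444 210.21666667] [ 270  183   27   55 1440]
[555.40488983 274.53179944  -0.95728402  11.87766243] [ 0.1  0.1  0.3 -0.9 -0.5  1.2  0.5  1.  -0.3 -1.8  0.3  0. ]
[554.94146154 274.84626049  -0.95967537] [ 0.   0.2  0.  -0.2]
handle [539.16234954 297.36890741] -54.9853483237561
[525.1736292  317.62088022 260.19057655]
```

```bash
python3 - <<'E'
from h import *
S,D=env.camera_info('scene'),env.camera_info('side')
for n,a,b in(('beaker',(428,253),(272,158)),('tinA',(187,298),(412,304)),('tinB',(194,332),(449,282))):
    k=least_squares(lambda X:np.concatenate([proj(S,X)[0]-a,proj(D,X)[0]-b]),[600,100,50]);print(n,k.x,k.cost)
o=env.get_obs();print(o['position'])
E
```

```text
beaker [710.58335585 302.78380174  42.96506397] 0.012824625106147519
tinA [ 571.46114224 -283.6047757    22.1173116 ] 0.06616072428245387
tinB [ 678.07958932 -296.60424945   23.43854282] 0.00620849192236386
[525.1736292  317.62088022 260.19057655]
```

Request:
send_rows(
  motion=[
    {"dp":[0.014,-0.02,-0.02],"delta_rot":[0,0,0],"hand":-1},
    {"dp":[0.014,-0.02,-0.05],"delta_rot":[0,0,0],"hand":-1},
    {"dp":[0.014,-0.02,-0.08],"delta_rot":[0,0,0],"hand":-1},
    {"dp":[0.014,-0.02,-0.11],"delta_rot":[0,0,0],"hand":-1},
    {"dp":[0.014,-0.02,-0.135],"delta_rot":[0,0,0],"hand":-1},
    {"dp":[0.014,-0.02,-0.14],"delta_rot":[0,0,0],"hand":-1},
    {"dp":[0.014,-0.02,-0.14],"delta_rot":[0,0,0],"hand":-1},
    {"dp":[0.014,-0.02,-0.14],"delta_rot":[0,0,0],"hand":-1},
    {"dp":[0.014,-0.02,-0.14],"delta_rot":[0,0,0],"hand":-1},
    {"dp":[0.014,-0.02,-0.14],"delta_rot":[0,0,0],"hand":-1},
  ],
)

```text
clock: 1.87
position: [535.4, 305.9, 122.8]
tcp_rot: [0.458, 0.889, 0.001, 0.001]
ft_force: [0.2, -0.2, 0.5]
opening: 85.7
gripper_force: 0.0
```

```bash
python3 - <<'E'
from h import *
env.capture('side')
o=env.get_obs();print(o['clock'],o['position'],o['joint_velocities'])
W=env.camera_info('wrist');im=env.capture('wrist');cv2.imwrite('pics/w2.png',im)
pr=hullc(proj(W,BOX@rz(-.96).T+[554.9,274.8,14.]));rw,s=red(im,pr);print(pr,rw,s,proj(W,[554.9+80*np.cos(-.96),274.8+80*np.sin(-.96),14]))
q=least_squares(lambda p:hullc(proj(W,BOX@rz(-.96).T+[p[0],p[1],14.]))-rw,[555,275]);print(q.x,q.x-27.5*np.array([np.cos(-.96),np.sin(-.96)]))
E
```

```text
1.9167 [535.21341171 305.81863929 122.55828613] [ 0.00123574  0.00581256 -0.00251642  0.00849543 -0.00136838 -0.00474707
 -0.00121612]
[279.29510118 254.2698243 ] [279.38202503 252.6407281 ] [ 256  206   49   95 4395] [[278.66577143 387.9765766 ]]
[554.29850256 275.73944498] [538.52670295 298.26721311]
```

Request:
send_rows(
  motion=[
    {"dp":[0.004,-0.008,-0.02],"delta_rot":[0,0,0],"hand":-1},
    {"dp":[0.004,-0.008,-0.04],"delta_rot":[0,0,0],"hand":-1},
    {"dp":[0.004,-0.008,-0.046],"delta_rot":[0,0,0],"hand":-1},
    {"dp":[0.004,-0.008,-0.046],"delta_rot":[0,0,0],"hand":-1},
    {"dp":[0.004,-0.008,-0.046],"delta_rot":[0,0,0],"hand":1},
    {"dp":[0.004,-0.008,-0.046],"delta_rot":[0,0,0],"hand":1},
    {"dp":[0.004,-0.008,-0.046],"delta_rot":[0,0,0],"hand":1},
    {"dp":[0.004,-0.008,-0.046],"delta_rot":[0,0,0],"hand":1},
    {"dp":[0.004,-0.008,-0.046],"delta_rot":[0,0,0],"hand":1},
    {"dp":[0.004,-0.008,-0.046],"delta_rot":[0,0,0],"hand":1},
  ],
  squeeze=60,
)

```text
clock: 2.8
position: [538.9, 297.7, 75.8]
tcp_rot: [0.458, 0.889, 0.001, 0.0]
ft_force: [0.0, 0.2, 4.8]
opening: 27.2
gripper_force: 60.4
```

Request:
send_rows(
  motion=[
    {"dp":[0,0,0.035],"delta_rot":[0,0,0],"hand":1},
    {"dp":[0.005,-0.01,0.075],"delta_rot":[0,0,-3],"hand":1},
    {"dp":[0.01,-0.035,0.105],"delta_rot":[0,0,-8],"hand":1},
    {"dp":[0.015,-0.065,0.13],"delta_rot":[0,0,-14],"hand":1},
    {"dp":[0.02,-0.1,0.15],"delta_rot":[0,0,-20],"hand":1},
    {"dp":[0.03,-0.136,0.17],"delta_rot":[0,0,-26],"hand":1},
    {"dp":[0.035,-0.173,0.185],"delta_rot":[0,0,-32],"hand":1},
    {"dp":[0.045,-0.21,0.2],"delta_rot":[0,0,-37],"hand":1},
    {"dp":[0.05,-0.249,0.21],"delta_rot":[0,0,-40.2],"hand":1},
    {"dp":[0.053,-0.285,0.218],"delta_rot":[0,0,-40.2],"hand":1},
  ],
)

```text
clock: 3.63
position: [591.8, 9.9, 294.1]
tcp_rot: [0.737, 0.676, 0.0, 0.001]
ft_force: [0.5, 0.1, -2.3]
opening: 27.1
gripper_force: 59.6
```

```bash
python3 - <<'E'
from h import *
import pickle
for _ in range(4):env.capture('side')
o=env.get_obs();print(o['clock'],o['position'],o['tcp_rot'],o['gripper_force'],abs(o['joint_velocities']).max())
i=env.camera_info('wrist');im=env.capture('wrist');cv2.imwrite('pics/w3.png',im);pickle.dump(i,open('w3.pkl','wb'))
E
```

```text
3.8333 [591.16213901  10.94711053 292.98490046] [ 7.36780223e-01  6.76132310e-01  3.83246205e-06 -5.08957730e-05] 59.67421352863312 0.04637115355406149
```

View pics/w3.png

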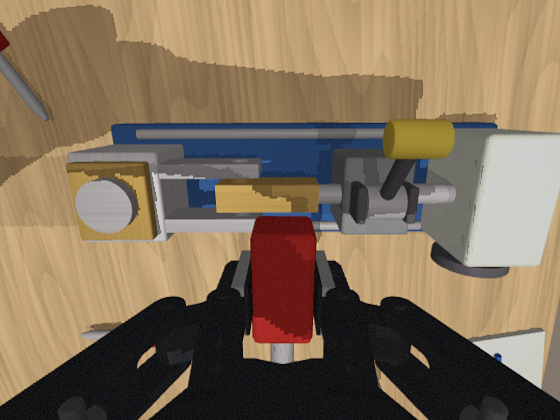

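Wrist view from above: the machine lies almost parallel to the rows, with fork ears at rows ~160-175 and ~219-232 and tip at col ~261. The brass eye is at cols 216-318, and the knob at (418,139). I'll overlay the model to refine the pose.

```bash
cat > ov.py <<'E'
from h import *
import pickle,sys
W=pickle.load(open('w3.pkl','rb'));im=cv2.imread('pics/w3.png')
p=[float(v) for v in sys.argv[1:4]]
z=2.8;c0,r0=60,140
crop=cv2.resize(im[r0:247,c0:345],None,fx=z,fy=z,interpolation=cv2.INTER_CUBIC);ov=crop.copy()
T=lambda X:np.array(X,float)@rz(p[2]).T+[p[0],p[1],0]
def poly(P,col):
    u=((proj(W,T(P))-[c0,r0]+.5)*z);cv2.polylines(ov,[np.int32(u*8)],True,col,1,cv2.LINE_AA,3);print(np.round(proj(W,T(P)),1).tolist())
for s in(1,-1):
    poly([[-65,30*s,108],[18,30*s,108],[18,18*s,108],[-65,18*s,108]],(0,255,0))
    poly([[-65,30*s,72],[18,30*s,72],[18,30*s,108]],(255,0,255))
poly([[90,-55,130],[190,-55,130],[190,55,130],[190,-55,130]],(0,0,255))
cv2.imwrite(sys.argv[4],np.vstack([crop,ov])[:600])
E
python3 ov.py 553.9 17.6 -.0903 pics/o1.png
```

```text
[[158.0, 165.2], [259.0, 165.7], [259.2, 180.1], [159.6, 179.6]]
[[172.8, 159.0], [261.8, 159.4], [259.0, 165.7]]
[[165.7, 233.3], [260.2, 233.7], [259.9, 220.8], [164.2, 220.4]]
[[178.8, 219.8], [262.7, 220.2], [260.2, 233.7]]
[[345.0, 271.8], [464.7, 272.3], [491.3, 137.7], [464.7, 272.3]]
```

View pics/o1.png

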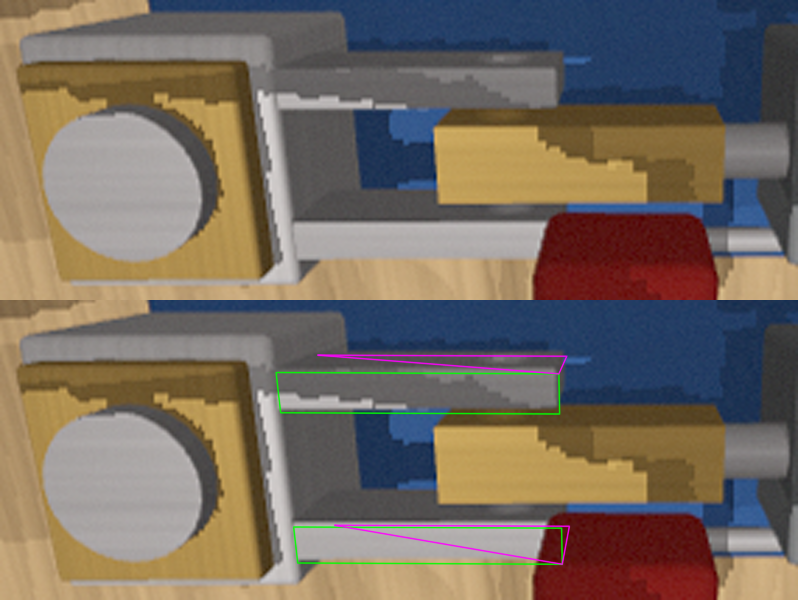

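Request:
send_rows(
  motion=[
    {"dp":[-0.01,0.03,0],"delta_rot":[0,0,-0.25],"hand":1},
    {"dp":[-0.023,0.06,0],"delta_rot":[0,0,-0.25],"hand":1},
    {"dp":[-0.023,0.095,-0.01],"delta_rot":[0,0,-0.25],"hand":1},
    {"dp":[-0.023,0.13,-0.025],"delta_rot":[0,0,-0.25],"hand":1},
    {"dp":[-0.023,0.16,-0.05],"delta_rot":[0,0,-0.25],"hand":1},
    {"dp":[-0.023,0.169,-0.085],"delta_rot":[0,0,-0.25],"hand":1},
    {"dp":[-0.023,0.169,-0.12],"delta_rot":[0,0,-0.25],"hand":1},
    {"dp":[-0.023,0.169,-0.141],"delta_rot":[0,0,-0.25],"hand":1},
    {"dp":[-0.023,0.169,-0.141],"delta_rot":[0,0,-0.25],"hand":1},
    {"dp":[-0.023,0.169,-0.141],"delta_rot":[0,0,-0.25],"hand":1},
  ],
)

```text
clock: 4.72
position: [567.1, 182.4, 150.9]
tcp_rot: [0.737, 0.676, -0.001, -0.001]
ft_force: [0.8, 0.1, -1.7]
opening: 27.4
gripper_force: 59.6
```

```bash
cat > chk.py <<'E'
from h import *
import sys
from scipy.spatial.transform import Rotation as Ro
a=env.capture('scene');b=env.capture('side');o=env.get_obs();W=env.camera_info('wrist');w=env.capture('wrist')
print(o['clock'],o['position'],o['tcp_rot'],o['ft_force'],o['opening'])
R=Ro.from_quat(o['tcp_rot']).as_matrix();ax=-R[:,0];y=R[:,1]
c=o['position']+61.8*R[:,2]
P=lambda s:c+ (BOX[:,:1]+27.5+s)*ax+BOX[:,1:2]*y-BOX[:,2:]*R[:,2]
print('axis yaw',np.degrees(np.arctan2(ax[1],ax[0])),'tilt',ax[2])
M=rz(-.0903).T
print('TCP in machine',M@(o['position']-[553.4,19,0]))
for n,i,im in(('scene',env.camera_info('scene'),a),('side',env.camera_info('side'),b),('wrist',W,w)):
    u=hullc(proj(i,P(0)));r,s=red(im,u);print(n,'pred',u.round(1),'red',r.round(1),s)
S=cv2.resize(a[170:280,260:400],None,fx=2.85,fy=2.85,interpolation=cv2.INTER_CUBIC);D=cv2.resize(b[130:240,200:340],None,fx=2.85,fy=2.85,interpolation=cv2.INTER_CUBIC)
cv2.imwrite(sys.argv[1],np.hstack([S,D]));cv2.imwrite('pics/wlast.png',w)
E
python3 chk.py pics/s1.png
```

```text
4.8167 [569.22942798 182.10898253 153.4159547 ] [7.37082223e-01 6.75801998e-01 1.15825444e-03 3.40229895e-04] [ 0.31310113 -0.98261831 -0.9258893 ] 26.705497515665563
axis yaw -94.9669277224432 tilt -0.0012476014299352362
TCP in machine [  1.05620183 163.87188718 153.4159547 ]
scene pred [357.9 220.7] red [351.7 222.2] [346 216  11  15 115]
side pred [259.6 177.9] red [262.3 178.6] [257 168  14  21 163]
wrist pred [282.9 280. ] red [282.5 279. ] [ 251  216   65  128 7797]
```

View pics/s1.png

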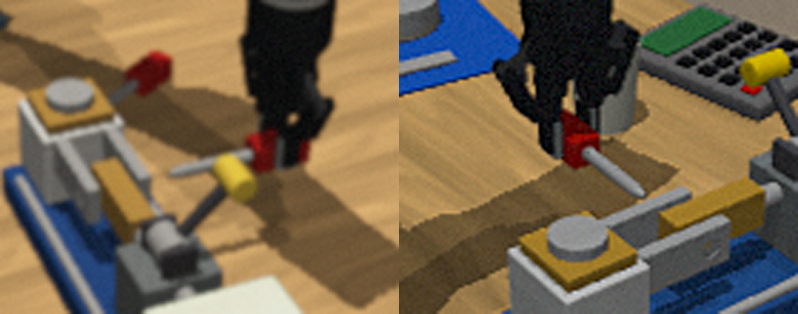

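The pin is level and points at the fork: nose at scene (319.6,240.4) and side (286.3,197.4), with the -y ear's hole at side (310.2,218.8). I'll check all of them against the model.

```bash
python3 - <<'E'
from h import *
S,D=env.camera_info('scene'),env.camera_info('side')
M=rz(-.0903)
k=least_squares(lambda X:np.concatenate([proj(S,X)[0]-[319.6,240.4],proj(D,X)[0]-[286.3,197.4]]),[560,80,90]);print('nose world',k.x,k.cost,'machine',M.T@(k.x-[553.4,19,0]))
print('hole -y side px',proj(D,M@[0,-30,90]+[553.4,19,0]),'ear tip corners',proj(D,np.array([[18,-30,108],[18,-30,72],[18,30,108.]])@M.T+[553.4,19,0]))
for _ in range(3):env.capture('side');o=env.get_obs();print(o['clock'],o['position'],M.T@(o['position']-[553.4,19,0]),abs(o['joint_velocities']).max())
E
```

```text
nose world [570.94329856  76.49787621  77.88346524] 22.079221204019156 machine [12.28681732 58.84562187 77.88346524]
hole -y side px [[308.83652329 217.03481545]] ear tip corners [[315.65698366 207.49774427]
 [314.91552419 220.84564898]
 [298.83665443 195.00107048]]
4.9167 [569.54397291 181.81255651 153.86083664] [  1.39619613 163.60503371 153.86083664] 0.006416527584416047
4.9667 [569.38036915 181.64583819 153.69208999] [  1.24829314 163.4242413  153.69208999] 0.0065760661972360645
5.0167 [569.24529457 181.57119197 153.44817352] [  1.12050029 163.33771854 153.44817352] 0.0069216208634757725
```

Correcting a scene-offset slip on my side (it's row 230.3), the nose matches the prediction within a pixel in both views. I'll start inserting, slowly.

Request:
send_rows(
  motion=[
    {"dp":[-0.001,-0.002,-0.0016],"delta_rot":[0,0,-0.2],"hand":1},
    {"dp":[-0.0018,-0.01,-0.0016],"delta_rot":[0,0,-0.2],"hand":1},
    {"dp":[-0.0026,-0.018,-0.0016],"delta_rot":[0,0,-0.2],"hand":1},
    {"dp":[-0.0034,-0.025,-0.0016],"delta_rot":[0,0,-0.2],"hand":1},
    {"dp":[-0.004,-0.031,-0.0016],"delta_rot":[0,0,-0.2],"hand":1},
    {"dp":[-0.0044,-0.036,-0.0016],"delta_rot":[0,0,-0.2],"hand":1},
    {"dp":[-0.0048,-0.041,-0.0016],"delta_rot":[0,0,-0.2],"hand":1},
    {"dp":[-0.0053,-0.046,-0.0016],"delta_rot":[0,0,-0.2],"hand":1},
    {"dp":[-0.0057,-0.05,-0.0016],"delta_rot":[0,0,-0.2],"hand":1},
    {"dp":[-0.0057,-0.05,-0.0016],"delta_rot":[0,0,-0.2],"hand":1},
  ],
)

```text
clock: 5.85
position: [562.7, 130.0, 150.3]
tcp_rot: [0.739, 0.674, -0.0, 0.0]
ft_force: [-0.4, -0.5, -1.7]
opening: 27.0
gripper_force: 59.6
```

Request:
send_rows(
  motion=[
    {"dp":[-0.0002,-0.005,0.0005],"delta_rot":[0,0,0],"hand":1},
    {"dp":[-0.0004,-0.01,0.0005],"delta_rot":[0,0,0],"hand":1},
    {"dp":[-0.0008,-0.015,0.0005],"delta_rot":[0,0,0],"hand":1},
    {"dp":[-0.0013,-0.02,0.0005],"delta_rot":[0,0,0],"hand":1},
    {"dp":[-0.0017,-0.025,0.0005],"delta_rot":[0,0,0],"hand":1},
    {"dp":[-0.0022,-0.03,0.0005],"delta_rot":[0,0,0],"hand":1},
    {"dp":[-0.0026,-0.034,0.0005],"delta_rot":[0,0,0],"hand":1},
    {"dp":[-0.0031,-0.038,0.0005],"delta_rot":[0,0,0],"hand":1},
    {"dp":[-0.0033,-0.041,0.0005],"delta_rot":[0,0,0],"hand":1},
    {"dp":[-0.0033,-0.041,0.0005],"delta_rot":[0,0,0],"hand":1},
  ],
)

```text
clock: 6.68
position: [559.4, 89.3, 150.8]
tcp_rot: [0.739, 0.674, -0.0, 0.0]
ft_force: [-0.2, -1.1, -2.1]
opening: 26.5
gripper_force: 59.6
```

Request:
send_rows(
  motion=[
    {"dp":[-0.0004,-0.004,0],"delta_rot":[0,0,0],"hand":1},
    {"dp":[-0.0007,-0.007,0],"delta_rot":[0,0,0],"hand":1},
    {"dp":[-0.0009,-0.009,0],"delta_rot":[0,0,0],"hand":1},
    {"dp":[-0.001,-0.01,0],"delta_rot":[0,0,0],"hand":1},
    {"dp":[-0.0011,-0.011,0],"delta_rot":[0,0,0],"hand":1},
    {"dp":[-0.0012,-0.012,0],"delta_rot":[0,0,0],"hand":1},
    {"dp":[-0.0012,-0.0125,0],"delta_rot":[0,0,0],"hand":1},
    {"dp":[-0.0013,-0.013,0],"delta_rot":[0,0,0],"hand":1},
    {"dp":[-0.0013,-0.0135,0],"delta_rot":[0,0,0],"hand":1},
    {"dp":[-0.0013,-0.0135,0],"delta_rot":[0,0,0],"hand":1},
  ],
)

```text
clock: 7.52
position: [558.1, 76.8, 150.8]
tcp_rot: [0.738, 0.674, 0.0, -0.0]
ft_force: [0.3, 0.8, -1.6]
opening: 26.8
gripper_force: 59.6
```

Request:
send_rows(
  motion=[
    {"dp":[0,-0.0005,0],"delta_rot":[0,0,0],"hand":1},
    {"dp":[-0.0001,-0.001,0],"delta_rot":[0,0,0],"hand":1},
    {"dp":[-0.0001,-0.0015,0],"delta_rot":[0,0,0],"hand":1},
    {"dp":[-0.0002,-0.002,0],"delta_rot":[0,0,0],"hand":1},
    {"dp":[-0.0002,-0.0025,0],"delta_rot":[0,0,0],"hand":1},
    {"dp":[-0.0003,-0.003,0],"delta_rot":[0,0,0],"hand":1},
    {"dp":[-0.0003,-0.0035,0],"delta_rot":[0,0,0],"hand":1},
    {"dp":[-0.0004,-0.004,0],"delta_rot":[0,0,0],"hand":1},
    {"dp":[-0.0004,-0.004,0],"delta_rot":[0,0,0],"hand":1},
    {"dp":[-0.0004,-0.004,0],"delta_rot":[0,0,0],"hand":1},
  ],
)

```text
clock: 8.35
position: [557.9, 76.4, 150.9]
tcp_rot: [0.737, 0.675, 0.002, -0.001]
ft_force: [0.8, 10.8, -1.9]
opening: 27.1
gripper_force: 59.5
```

Request:
send_rows(
  motion=[
    {"dp":[0.0001,0.001,0],"delta_rot":[0,0,0],"hand":1},
    {"dp":[0.0002,0.002,0],"delta_rot":[0,0,0],"hand":1},
    {"dp":[0.0002,0.0025,0],"delta_rot":[0,0,0],"hand":1},
    {"dp":[0.0002,0.0025,0],"delta_rot":[0,0,0],"hand":-0.4},
    {"dp":[0.0002,0.0025,0],"delta_rot":[0,0,0],"hand":-0.4},
    {"dp":[0.0002,0.0025,0],"delta_rot":[0,0,0],"hand":-0.4},
    {"dp":[0.0002,0.0025,0],"delta_rot":[0,0,0],"hand":-0.4},
    {"dp":[0.0002,0.0025,0.01],"delta_rot":[0,0,0],"hand":-0.4},
    {"dp":[0.0002,0.0025,0.04],"delta_rot":[0,0,0],"hand":-0.4},
    {"dp":[0.0002,0.0025,0.08],"delta_rot":[0,0,0],"hand":-0.4},
  ],
)

```text
clock: 9.18
position: [556.1, 74.6, 229.9]
tcp_rot: [0.739, 0.674, -0.003, -0.001]
ft_force: [0.7, 0.2, 0.1]
opening: 60.1
gripper_force: 0.0
```

```bash
python3 chk.py pics/s2.png; python3 - <<'E'
import cv2,numpy as np
a=cv2.imread('pics/s2.png');w=cv2.imread('pics/wlast.png')[60:380];w=cv2.resize(w,(499,285))
c=np.zeros((600,798,3),np.uint8);c[:314,:]=a[:314,:798];c[314:599,:499]=w;cv2.imwrite('pics/s2c.png',c)
E
```

```text
9.2833 [561.3764964   74.85550693 236.97029777] [0.73887882 0.67381826 0.0044065  0.00275986] [ 0.1120754   0.48635395 -0.53495907] 59.919476803633096
axis yaw -95.27288914430652 tilt -0.002792452307078203
TCP in machine [  2.90709742  56.34723537 236.97029777]
scene pred [321.3 202.8] red [308.  196.2] [305 191   7  12  38]
side pred [287.2 166.1] red [281.3 196.6] [274 191  20  13 163]
wrist pred [282.9 280. ] red [276.5 214.9] [ 257  177   39   77 2902]
```

View pics/s2c.png

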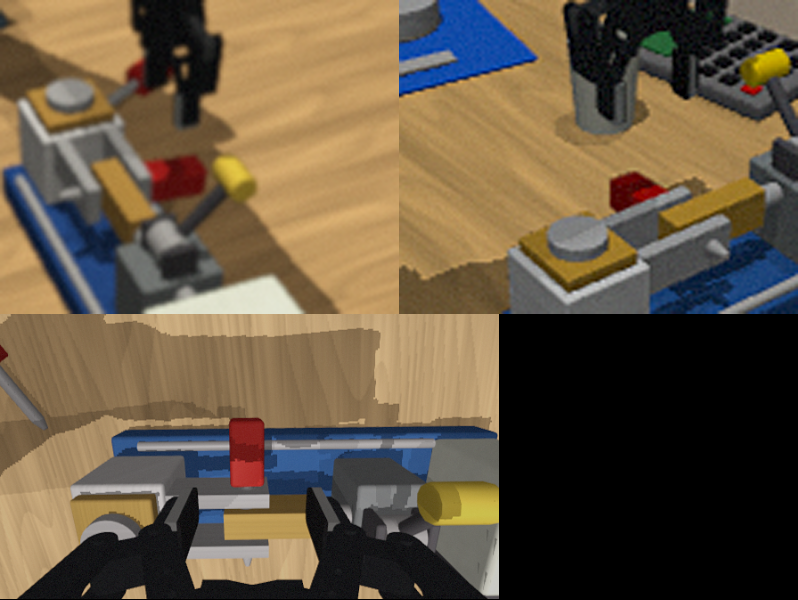

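The pin is through: its nose sticks out of the -y ear at side-crop (718,250), and the handle is against the +y ear. I'll measure any residual gap.

```bash
python3 - <<'E'
from h import *
o=env.get_obs();W=env.camera_info('wrist');w=env.capture('wrist');print(o['clock'],o['position'])
T=lambda X:np.array(X,float)@rz(-.0903).T+[553.4,19,0]
rw,s=red(w,(276,215));B=BOX[:,[1,0,2]]*[1,-1,1]
for z in(90,87):
  for g in(0,2,4):
    P=proj(W,T(B+[0,30+g,z]));print(z,g,hullc(P).round(1),P[:,1].min().round(1),P[:,1].max().round(1))
print(rw,s)
print('ear outer top/bottom',proj(W,T([[10,30,108],[10,30,72],[10,18,108]])).round(1))
z=cv2.resize(w[150:260,200:360],None,fx=5,fy=5,interpolation=cv2.INTER_CUBIC);cv2.imwrite('pics/z1.png',z)
E
```

```text
9.3333 [559.99051762  75.02885447 234.48173565]
90 0 [279.3 220. ] 178.2 262.4
90 2 [279.3 217.4] 175.6 259.9
90 4 [279.3 214.7] 172.9 257.3
87 0 [279.3 218.6] 177.5 260.5
87 2 [279.3 216.1] 174.8 258.0
87 4 [279.3 213.5] 172.2 255.4
[279.20127903 215.72601818] [ 260  177   39   79 2971]
ear outer top/bottom [[293.8 264.9]
 [291.9 244.1]
 [293.6 280.2]]
```

View pics/z1.png

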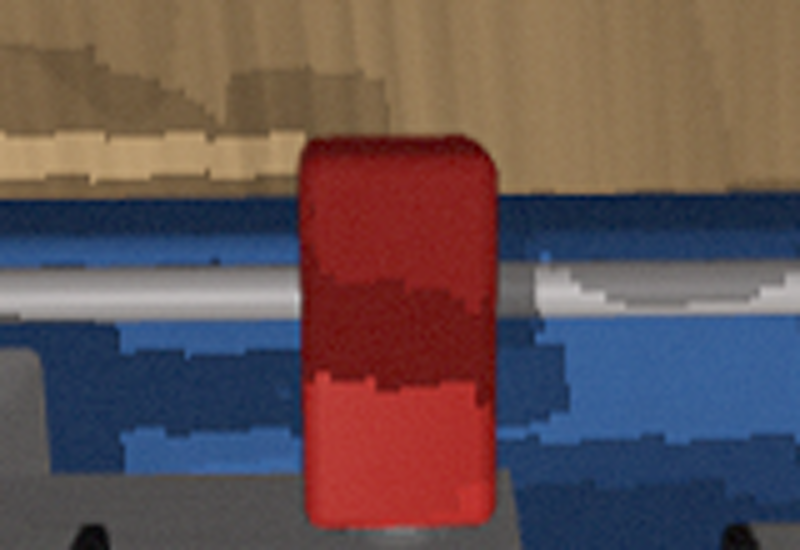

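A bit of shank shows below the handle (crop (400,530)), so there's a gap of about 2 mm after release. I'll press the handle home from behind with closed fingers.

Request:
send_rows(
  motion=[
    {"dp":[0.002,0.025,0],"delta_rot":[0,0,0],"hand":1},
    {"dp":[0.005,0.055,0],"delta_rot":[0,0,0],"hand":1},
    {"dp":[0.005,0.06,0],"delta_rot":[0,0,0],"hand":1},
    {"dp":[0.005,0.06,-0.01],"delta_rot":[0,0,0],"hand":1},
    {"dp":[0.005,0.06,-0.03],"delta_rot":[0,0,0],"hand":1},
    {"dp":[0.005,0.06,-0.055],"delta_rot":[0,0,0],"hand":1},
    {"dp":[0.005,0.06,-0.075],"delta_rot":[0,0,0],"hand":1},
    {"dp":[0.005,0.06,-0.082],"delta_rot":[0,0,0],"hand":1},
    {"dp":[0.005,0.06,-0.082],"delta_rot":[0,0,0],"hand":1},
    {"dp":[0.005,0.06,-0.082],"delta_rot":[0,0,0],"hand":1},
  ],
)

```text
clock: 10.22
position: [562.8, 134.2, 148.6]
tcp_rot: [0.739, 0.674, -0.001, 0.0]
ft_force: [1.3, 0.0, 0.6]
opening: -0.0
gripper_force: 0.0
```

Request:
send_rows(
  motion=[
    {"dp":[-0.0002,-0.002,0],"delta_rot":[0,0,0],"hand":1},
    {"dp":[-0.0004,-0.004,0],"delta_rot":[0,0,0],"hand":1},
    {"dp":[-0.0006,-0.006,0],"delta_rot":[0,0,0],"hand":1},
    {"dp":[-0.0008,-0.008,0],"delta_rot":[0,0,0],"hand":1},
    {"dp":[-0.001,-0.01,0],"delta_rot":[0,0,0],"hand":1},
    {"dp":[-0.0011,-0.0115,0],"delta_rot":[0,0,0],"hand":1},
    {"dp":[-0.0013,-0.013,0],"delta_rot":[0,0,0],"hand":1},
    {"dp":[-0.0014,-0.0145,0],"delta_rot":[0,0,0],"hand":1},
    {"dp":[-0.0015,-0.016,0],"delta_rot":[0,0,0],"hand":1},
    {"dp":[-0.0015,-0.016,0],"delta_rot":[0,0,0],"hand":1},
  ],
)

```text
clock: 11.05
position: [561.4, 118.8, 148.8]
tcp_rot: [0.739, 0.674, -0.0, 0.0]
ft_force: [-0.4, -0.0, 0.1]
opening: -0.0
gripper_force: 0.0
```

Request:
send_rows(
  motion=[
    {"dp":[-0.0001,-0.001,0],"delta_rot":[0,0,0],"hand":1},
    {"dp":[-0.0002,-0.002,0],"delta_rot":[0,0,0],"hand":1},
    {"dp":[-0.0003,-0.003,0],"delta_rot":[0,0,0],"hand":1},
    {"dp":[-0.0004,-0.004,0],"delta_rot":[0,0,0],"hand":1},
    {"dp":[-0.0005,-0.005,0],"delta_rot":[0,0,0],"hand":1},
    {"dp":[-0.0005,-0.0055,0],"delta_rot":[0,0,0],"hand":1},
    {"dp":[-0.0006,-0.006,0],"delta_rot":[0,0,0],"hand":1},
    {"dp":[-0.0006,-0.0065,0],"delta_rot":[0,0,0],"hand":1},
    {"dp":[-0.0007,-0.007,0],"delta_rot":[0,0,0],"hand":1},
    {"dp":[-0.0007,-0.007,0],"delta_rot":[0,0,0],"hand":1},
  ],
)

```text
clock: 11.88
position: [561.2, 116.0, 149.4]
tcp_rot: [0.738, 0.675, 0.002, -0.001]
ft_force: [0.3, 8.9, 2.9]
opening: 0.1
gripper_force: 4.7
```

Request:
send_rows(
  motion=[
    {"dp":[-0.0001,-0.001,0],"delta_rot":[0,0,0],"hand":1},
    {"dp":[-0.0002,-0.002,0],"delta_rot":[0,0,0],"hand":1},
    {"dp":[-0.0003,-0.003,0],"delta_rot":[0,0,0],"hand":1},
    {"dp":[-0.0004,-0.004,0],"delta_rot":[0,0,0],"hand":1},
    {"dp":[-0.0004,-0.0045,0],"delta_rot":[0,0,0],"hand":1},
    {"dp":[-0.0004,-0.0045,0],"delta_rot":[0,0,0],"hand":1},
    {"dp":[-0.0002,-0.002,0],"delta_rot":[0,0,0],"hand":1},
    {"dp":[0,0.002,0],"delta_rot":[0,0,0],"hand":1},
    {"dp":[0,0.006,0],"delta_rot":[0,0,0],"hand":1},
    {"dp":[0.001,0.012,0],"delta_rot":[0,0,0],"hand":1},
  ],
)

```text
clock: 12.72
position: [561.5, 123.3, 148.7]
tcp_rot: [0.739, 0.674, -0.001, 0.0]
ft_force: [0.5, 0.1, -0.7]
opening: -0.1
gripper_force: 0.0
```

```bash
python3 - <<'E'
from h import *
from scipy.spatial.transform import Rotation as Ro
for _ in range(3):env.capture('side')
o=env.get_obs();print(o['clock'],o['position'],o['ft_force'])
b=env.capture('side');a=env.capture('scene');D,S=env.camera_info('side'),env.camera_info('scene')
T=lambda X:np.array(X,float)@rz(-.0903).T+[553.4,19,0]
print('nose pred side home',proj(D,T([[0,-50,90],[0,-50,88],[0,-48,88],[0,-30,90]])).round(1))
k=cv2.resize(b[190:240,270:350],None,fx=6,fy=6,interpolation=cv2.INTER_CUBIC);m=cv2.resize(a[200:260,280:360],None,fx=4,fy=4,interpolation=cv2.INTER_CUBIC)
c=np.zeros((300,800,3),np.uint8);c[:,:480]=k;c[:240,480:800]=m;cv2.imwrite('pics/k1.png',c)
E
```

```text
12.8667 [561.67735854 124.19470569 148.59834397] [ 0.69222526 -0.03027704 -0.14790153]
nose pred side home [[314.6 221.5]
 [314.6 222.3]
 [314.  221.8]
 [308.8 217. ]]
```

View pics/k1.png

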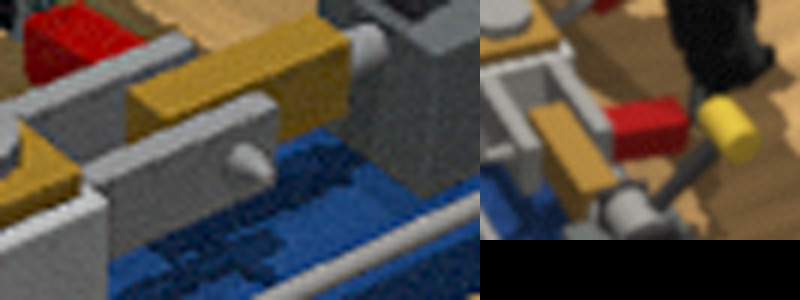

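The nose tip at side px (315.3,220.3) matches the predicted home spot (314.6,221.5), so the pin is home. Next is the lever: closed fingers go beside the knob on its +y side.

Request:
send_rows(
  motion=[
    {"dp":[0,0.002,0.035],"delta_rot":[0,0,0],"hand":1},
    {"dp":[0.01,0.002,0.07],"delta_rot":[0,0,0],"hand":1},
    {"dp":[0.04,0,0.0855],"delta_rot":[0,0,0],"hand":1},
    {"dp":[0.075,-0.005,0.0855],"delta_rot":[0,0,0],"hand":1},
    {"dp":[0.105,-0.01,0.0855],"delta_rot":[0,0,0],"hand":1},
    {"dp":[0.12,-0.016,0.0855],"delta_rot":[0,0,0],"hand":1},
    {"dp":[0.12,-0.016,0.0855],"delta_rot":[0,0,0],"hand":1},
    {"dp":[0.12,-0.016,0.0855],"delta_rot":[0,0,0],"hand":1},
    {"dp":[0.12,-0.016,0.0855],"delta_rot":[0,0,0],"hand":1},
    {"dp":[0.12,-0.016,0.0855],"delta_rot":[0,0,0],"hand":1},
  ],
)

```text
clock: 13.8
position: [680.6, 108.8, 234.1]
tcp_rot: [0.738, 0.674, -0.0, -0.001]
ft_force: [0.9, 0.4, -0.4]
opening: -0.0
gripper_force: 0.0
```

Request:
send_rows(
  motion=[
    {"dp":[-0.0009,-0.01,0],"delta_rot":[0,0,0],"hand":1},
    {"dp":[-0.0018,-0.02,0],"delta_rot":[0,0,0],"hand":1},
    {"dp":[-0.0027,-0.028,0],"delta_rot":[0,0,0],"hand":1},
    {"dp":[-0.0033,-0.036,0],"delta_rot":[0,0,0],"hand":1},
    {"dp":[-0.004,-0.044,0],"delta_rot":[0,0,0],"hand":1},
    {"dp":[-0.0047,-0.052,0],"delta_rot":[0,0,0],"hand":1},
    {"dp":[-0.0054,-0.06,0],"delta_rot":[0,0,0],"hand":1},
    {"dp":[-0.0061,-0.068,0],"delta_rot":[0,0,0],"hand":1},
    {"dp":[-0.0068,-0.075,0],"delta_rot":[0,0,0],"hand":1},
    {"dp":[-0.0075,-0.083,0],"delta_rot":[0,0,0],"hand":1},
  ],
)

```text
clock: 14.63
position: [673.9, 23.9, 234.2]
tcp_rot: [0.739, 0.674, -0.0, -0.0]
ft_force: [0.2, 1.8, 1.0]
opening: 0.2
gripper_force: 1.0
```

Request:
send_rows(
  motion=[
    {"dp":[-0.0007,-0.008,0],"delta_rot":[0,0,0],"hand":1},
    {"dp":[-0.0014,-0.016,0],"delta_rot":[0,0,0],"hand":1},
    {"dp":[-0.0021,-0.024,0],"delta_rot":[0,0,0],"hand":1},
    {"dp":[-0.0028,-0.031,0],"delta_rot":[0,0,0],"hand":1},
    {"dp":[-0.0033,-0.037,0],"delta_rot":[0,0,0],"hand":1},
    {"dp":[-0.0038,-0.042,0],"delta_rot":[0,0,0],"hand":1},
    {"dp":[-0.004,-0.045,0],"delta_rot":[0,0,0],"hand":1},
    {"dp":[-0.0042,-0.047,0],"delta_rot":[0,0,0],"hand":1},
    {"dp":[-0.0043,-0.048,0],"delta_rot":[0,0,0],"hand":1},
    {"dp":[-0.0044,-0.049,0],"delta_rot":[0,0,0],"hand":1},
  ],
)

```text
clock: 15.47
position: [669.9, -23.7, 234.3]
tcp_rot: [0.738, 0.674, 0.0, 0.0]
ft_force: [0.2, 1.4, -0.3]
opening: -0.1
gripper_force: 0.8
```

Request:
send_rows(
  motion=[
    {"dp":[-0.0001,-0.001,0],"delta_rot":[0,0,0],"hand":1},
    {"dp":[-0.0002,-0.002,0],"delta_rot":[0,0,0],"hand":1},
    {"dp":[-0.0002,-0.0025,0],"delta_rot":[0,0,0],"hand":1},
    {"dp":[-0.0003,-0.003,0],"delta_rot":[0,0,0],"hand":1},
    {"dp":[-0.0003,-0.0035,0],"delta_rot":[0,0,0],"hand":1},
    {"dp":[-0.0004,-0.004,0],"delta_rot":[0,0,0],"hand":1},
    {"dp":[-0.0004,-0.0045,0],"delta_rot":[0,0,0],"hand":1},
    {"dp":[-0.0005,-0.005,0],"delta_rot":[0,0,0],"hand":1},
    {"dp":[-0.0005,-0.005,0],"delta_rot":[0,0,0],"hand":1},
    {"dp":[-0.0005,-0.005,0],"delta_rot":[0,0,0],"hand":1},
  ],
)

```text
clock: 16.3
position: [669.6, -25.6, 234.2]
tcp_rot: [0.738, 0.675, 0.001, -0.001]
ft_force: [0.8, 8.5, -0.4]
opening: -0.2
gripper_force: 4.0
```

Request:
send_rows(
  motion=[
    {"dp":[-0.0002,-0.002,0],"delta_rot":[0,0,0],"hand":1},
    {"dp":[-0.0003,-0.003,0],"delta_rot":[0,0,0],"hand":1},
    {"dp":[-0.0003,-0.003,0],"delta_rot":[0,0,0],"hand":1},
    {"dp":[0,0.004,0],"delta_rot":[0,0,0],"hand":1},
    {"dp":[0,0.015,0],"delta_rot":[0,0,0],"hand":1},
    {"dp":[0,0.015,0.03],"delta_rot":[0,0,0],"hand":1},
    {"dp":[-0.01,0.015,0.065],"delta_rot":[0,0,0],"hand":1},
    {"dp":[-0.03,0.02,0.09],"delta_rot":[0,0,0],"hand":1},
    {"dp":[-0.055,0.03,0.1],"delta_rot":[0,0,0],"hand":1},
    {"dp":[-0.08,0.04,0.1],"delta_rot":[0,0,0],"hand":1},
  ],
)

```text
clock: 17.13
position: [589.9, 9.9, 337.4]
tcp_rot: [0.739, 0.673, 0.002, 0.002]
ft_force: [1.6, 1.0, -0.9]
opening: -0.4
gripper_force: 0.0
```

```bash
python3 - <<'E'
from h import *
for _ in range(4):env.capture('side')
o=env.get_obs();W=env.camera_info('wrist');w=env.capture('wrist');b=env.capture('side');a=env.capture('scene');print(o['clock'],o['position'],o['ft_force'])
T=lambda X:np.array(X,float)@rz(-.0903).T+[553.4,19,0]
K=T([[120,-57.4,166.2]]);B=BOX[:,[1,0,2]]*[1,-1,1]
H=T(B+[0,30,88])
for n,i,im in(('scene',env.camera_info('scene'),a),('side',env.camera_info('side'),b),('wrist',W,w)):
    h=cv2.cvtColor(im,cv2.COLOR_BGR2HSV);m=((h[...,0]>23)&(h[...,0]<33)&(h[...,1]>170)&(h[...,2]>90)).astype(np.uint8)
    N,l,s,c=cv2.connectedComponentsWithStats(m);k=proj(i,K)[0]
    print(n,'knob pred',k.round(1),[(c[j].round(1).tolist(),int(s[j,4])) for j in range(1,N) if s[j,4]>25],'handle pred',hullc(proj(i,H)).round(1),red(im,hullc(proj(i,H))))
for y in(30,32):print(proj(W,T(B+[0,y,88]))[:,1].max(),hullc(proj(W,T(B+[0,y,88]))))
S,D=env.camera_info('scene'),env.camera_info('side')
print(proj(S,[[710.6,302.8,43],[571.5,-283.6,22],[678,-296.6,23]]).round())
d=cv2.absdiff(a,cv2.imread('pics/scene0.png')).max(2)
for n,(x,y) in(('beaker',(428,253)),('tA',(187,298)),('tB',(194,332))):print(n,d[y-15:y+15,x-12:x+12].mean())
E
```

```text
17.3333 [589.13785979  10.9693464  334.56683842] [ 0.3671264  -0.25809444 -0.52298563]
scene knob pred [295.1 244.3] [([294.9, 242.2], 49)] handle pred [320.2 230.7] (array([321.45081967, 231.83196721]), array([311, 225,  21,  16, 244], dtype=int32))
side knob pred [361.5 175.8] [([361.4, 174.9], 164)] handle pred [285.2 199.5] (array([281.27160494, 196.64814815]), array([274, 191,  20,  13, 162], dtype=int32))
wrist knob pred [380.8 269.2] [([383.3, 260.3], 348), ([373.1, 279.9], 54)] handle pred [244.9 125.6] (array([244.77413588, 123.28724672]), array([ 230,   95,   31,   59, 1678], dtype=int32))
156.11971823237877 [244.92192196 125.60100303]
154.03745012481374 [244.84494449 123.40029106]
[[428. 253.]
 [187. 298.]
 [194. 332.]]
beaker 4.236111111111111
tA 5.076388888888889
tB 5.338888888888889
```

```bash
python3 - <<'E'
from h import *
o=env.get_obs();W=env.camera_info('wrist');w=env.capture('wrist')
T=lambda X:np.array(X,float)@rz(-.0903).T+[553.4,19,0]
for x in(-45,-30):
    P=proj(W,T([[x,30,72],[x,30,108],[x,18,108]]));c=int(P[1,0]);print(x,P.round(1).tolist())
    print(list(zip(range(135,185),w[135:185,c-2:c+3].mean(1).round().astype(int).tolist())))
P=proj(W,T([[0,30,102]]));c=int(P[0,0]);print(P);print(list(zip(range(145,170),w[145:170,c-1:c+2].mean(1).round().astype(int).tolist())))
E
```

```text
-45 [[204.8, 151.9], [195.7, 156.6], [196.8, 169.1]]
[(135, [80, 76, 76]), (136, [80, 54, 39]), (137, [90, 53, 28]), (138, [90, 54, 30]), (139, [90, 54, 31]), (140, [90, 53, 32]), (141, [89, 58, 38]), (142, [88, 62, 46]), (143, [86, 63, 48]), (144, [86, 64, 49]), (145, [85, 63, 49]), (146, [87, 66, 53]), (147, [87, 66, 55]), (148, [87, 66, 53]), (149, [82, 63, 52]), (150, [75, 60, 52]), (151, [74, 60, 49]), (152, [72, 62, 58]), (153, [70, 69, 69]), (154, [67, 67, 69]), (155, [70, 68, 71]), (156, [72, 72, 74]), (157, [89, 90, 92]), (158, [98, 99, 103]), (159, [91, 91, 94]), (160, [88, 88, 92]), (161, [88, 88, 91]), (162, [87, 88, 90]), (163, [88, 88, 91]), (164, [88, 88, 90]), (165, [87, 87, 90]), (166, [86, 87, 89]), (167, [87, 87, 90]), (168, [87, 87, 90]), (169, [82, 81, 84]), (170, [76, 72, 73]), (171, [73, 68, 69]), (172, [73, 70, 70]), (173, [73, 70, 71]), (174, [74, 72, 73]), (175, [74, 73, 73]), (176, [74, 73, 73]), (177, [74, 73, 74]), (178, [74, 74, 74]), (179, [75, 75, 78]), (180, [74, 75, 79]), (181, [74, 75, 77]), (182, [74, 75, 78]), (183, [75, 76, 79]), (184, [75, 76, 7
[... 1034 characters left out ...]
1, 48]), (181, [116, 71, 42]), (182, [79, 48, 25]), (183, [75, 46, 28]), (184, [74, 45, 25])]
[[244.02948489 155.65059642]]
[(145, [25, 28, 123]), (146, [31, 34, 125]), (147, [26, 29, 124]), (148, [24, 28, 123]), (149, [28, 30, 123]), (150, [25, 30, 121]), (151, [23, 24, 111]), (152, [40, 42, 100]), (153, [87, 87, 100]), (154, [111, 111, 113]), (155, [94, 94, 97]), (156, [82, 81, 84]), (157, [108, 108, 112]), (158, [113, 114, 117]), (159, [113, 113, 117]), (160, [112, 111, 115]), (161, [109, 109, 113]), (162, [105, 106, 109]), (163, [109, 109, 111]), (164, [111, 111, 114]), (165, [109, 109, 111]), (166, [108, 107, 112]), (167, [106, 105, 110]), (168, [102, 103, 105]), (169, [127, 127, 131])]
```

```bash
python3 - <<'E'
from h import *
W=env.camera_info('wrist');w=env.capture('wrist');b=env.capture('side');D=env.camera_info('side')
T=lambda X:np.array(X,float)@rz(-.0903).T+[553.4,19,0]
hsv=cv2.cvtColor(w,cv2.COLOR_BGR2HSV);rw,s=red(w,(245,123));print(rw,s)
def pin(X,p): # p: g,z at shoulder, tilt (handle down +)
    g,z,t=p;X=np.array(X,float);c,q=np.cos(t),np.sin(t)
    return T(np.c_[X[:,1],30+g-(c*X[:,0]-q*X[:,2]),z+q*X[:,0]+c*X[:,2]])
for n,p in(('flat high',(0,90,0)),('flat low',(0,87.5,0)),('sag',(1.2,87.7,.083)),('gap2 flat',(2,87.5,0)),('gap3',(3,88,0)),('sag4',(1,88,.05)),('nose-down',(1,88,-.05))):
    P=proj(W,pin([[-55,0,14],[0,0,14],[-55,0,-14]],p));N=proj(D,pin([[80,0,0]],p))[0];wd=[proj(W,pin([[x,-14,14],[x,14,14]],p)) for x in(-50,-5)]
    print(n,'rows rear/front/rearbottom',P[:,1].round(1),'width',[round(float(v[1,0]-v[0,0]),1) for v in wd],'nose',N.round(1))
m=((hsv[...,0]<8)|(hsv[...,0]>172))&(hsv[...,1]>140)
print('col 245 rows',np.where(m[80:170,245])[0][[0,-1]]+80,'widths',[(r,int(m[r,225:265].sum())) for r in(97,100,103,146,149)])
print(w[90:104,245].tolist())
E
```

```text
[243.8441331  122.83012259] [ 228   94   32   59 1713]
flat high rows rear/front/rearbottom [ 95.  156.   96.5] width [30.7, 29.3] nose [314.6 221.5]
flat low rows rear/front/rearbottom [ 95.2 155.6  96.7] width [30.5, 29.1] nose [314.6 222.4]
sag rows rear/front/rearbottom [ 92.9 153.2  97. ] width [30.1, 29.2] nose [314.3 219.6]
gap2 flat rows rear/front/rearbottom [ 92.8 153.6  94.5] width [30.5, 29.2] nose [314. 222.]
gap3 rows rear/front/rearbottom [ 91.6 152.6  93.4] width [30.6, 29.2] nose [313.7 221.6]
sag4 rows rear/front/rearbottom [ 93.4 153.9  96.5] width [30.3, 29.2] nose [314.3 220.5]
nose-down rows rear/front/rearbottom [ 94.7 155.4  94.7] width [30.8, 29.2] nose [314.2 223.5]
col 245 rows [ 94 152] widths [(97, 30), (100, 29), (103, 30), (146, 29), (149, 29)]
[[78, 110, 137], [80, 113, 138], [76, 111, 135], [69, 96, 124], [40, 51, 107], [18, 23, 114], [26, 28, 121], [34, 36, 128], [30, 34, 124], [23, 29, 122], [30, 33, 124], [27, 33, 124], [26, 30, 123], [32, 31, 124]]
```

```bash
python3 -c "
from bench import env
print(env.sign_off())"
```

```text
the job is handed in; nothing more can be done
None
```

I pushed the pin home through the fork and eye and flipped the cam lever to its locked stop. The tins and beaker did not move, and I handed the job in at about 18 s of the 61 s. After release the handle sagged slightly, so by the wrist-camera check the top of its shoulder stands about 2–3 mm off the fork ear and the lower edge touches. I don't know the judge's verdict.

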